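Tare the beaker on the laboratory balance

TASK

The empty beaker on the laboratory balance is to be tared: with a fingertip push the balance's glass top hatch gently forward until it is fully shut, then lightly tap the wide bar key under the display (tare), and then lightly tap the small rectangular key next to it, in the middle of the row (print), pressing each key well down and letting it spring back. Leave the small round on/off key at the right end alone, do not shift or lift the balance, and leave the beaker on the pan and the things around where they stand.

Things in the scene. Friction and masses are not known exactly. Their poses are not given: they have to be found in the camera images.
- balance: White bench balance, 270 mm deep (x), 185 wide (y), 4.5 kg, loose on rubber feet. Origin: centre of underside; x points from its front (console, facing the robot) to its back, y to its left, z up. The console is the front 105 mm, its top sloping up to the back at 17 deg. Behind it stands the glass weighing chamber (x -24 to 135, y -82 to 82, up to z 217 mm) with the sliding hatch on top.
- hatch (a joint): The chamber's top hatch, a framed glass plate 134 x 144 mm: 0 = fully shut against a front stop, growing as it slides to the balance's +x (back), 0.080 m at most. It starts partly open. 1 to 2 N move it and it stays where it is left; push it to the balance's -x, toward the operator, to shut it.
- hatch_bar (a point): Centre of the top face of the hatch's black pull bar, which moves with the hatch, across its front edge: 80 mm long (y), 12 mm thick (x), its top 16 mm above the frame and 17 mm above the glass. Behind it (+x) lie 120 mm of flat hatch, where a fingertip can come down and push the bar forward. Axes as the balance's.
- tare_key (a joint): Wide bar key (tare): 0 = up, 0.005 m = right down, moving along its own -z. Spring: 1 N to start, 6 N right down; it counts as pressed from about 3 mm and returns by itself.
- tare_top (a point): Centre of the top face of the wide bar key, 52 mm (y) by 19 mm, standing 9 mm out of the console; the left one of three keys in a row before the dark display. Its z is the key's outward normal (leaning 17 deg = 0.296 rad to the front), y as the balance's. The chamber's front glass is about 85 mm behind the key row.
- print_key (a joint): Small rectangular key (print): 0 = up, 0.005 m = right down; spring as for the wide bar key.
- print_top (a point): Centre of the top face of the small rectangular key, 24 mm (y) by 19 mm, 70 mm to the right (-y) of the wide key's centre, the middle one of the row, standing 9 mm out of the console. Axes as for the wide bar key.
- power_key (a joint): Small round on/off key: 0 = up, 0.005 m = right down. Not to be pressed.
- power_top (a point): Centre of the top face of the small round key, 17 mm across, at the right end of the row, 47 mm to the right (-y) of the small rectangular key's centre.
- beaker: Empty glass beaker, 53 mm across, 69 mm high, standing loose on the pan inside the chamber (pan top 72 mm above the worktop). Origin: centre of its underside. Stays where it is.
- weight_brass: Bystander: brass weight with a knob, 29 mm across, 42 mm high, at the left of the balance. Origin: centre of underside (so for all bystanders).
- dish_a: Bystander: covered glass dish, 60 mm across, 15 mm high, before the balance, to the left.
- dust_cap: Bystander: black round cap, 38 mm across, 13 mm high, at the left of the balance.
- slide_box_near: Bystander: slide box 63 x 86 x 34 mm, behind the balance.
- tip_box: Bystander: pipette tip box 71 x 118 x 76 mm, right of the centrifuge.
- tube_rack: Bystander: rack with small tubes, 60 x 148 x 46 mm, right of the centrifuge.
- bench_timer: Bystander: bench timer 60 x 62 x 18 mm, right of the centrifuge.
Mind the look-alikes: they are no part of the job. What is shaped like the beaker but purple is not meant.

How it is judged:
By the outcome, as a careful person would: the job done as asked, in the order asked, and still so for the second after the job is handed in, with the robot touching nothing.
It also fails if it takes over 54 s, if anything falls off the work surface, if the arm or the gripper's body presses on something with over 40 N, if the wrist force passes 120 N, or if a joint passes its speed limit or range.

ROBOT

A 6-joint arm with a two-finger parallel gripper is mounted at the origin on a cart in front of the work surface, level with it; the furniture and walls round the work are solid. World frame = base frame: x ahead of the robot, y to its left, z up, the work surface at z = 0. Lengths are in m, angles in rad, forces in N, time in s.
With the tool pointing down it reaches from about 0.375 to 0.9 m from the base axis. Payload 3.1 kg.
Tool frame: the origin (TCP) lies midway between the tips of the shut fingers; the grasp point (between the pads) lies 19 mm behind it; z points along the fingers, y is the line along which they close (so a half turn about z gives the same grasp; the last joint's range is limited). The gripper opens to 87 mm and grips with 3 to 60 N. Pads are 19 mm wide; open, the fingers measure 117 mm over their backs; the gripper's body (75 mm by 190 mm) begins 51 mm behind the grasp point.
Start: joints at [1.133, 0.527, 1.433, -0, 1.181, -0.178], TCP at [0.16, 0.604, 0.223] pointing down, gripper open.
Joint ranges: [-3.08, 3.08], [-0.75, 2.2], [0.22, 2.44], [-1.43, 4.57], [0, 2.65], [-2.85, 2.85]. Speed limits (rad/s): [2.79, 2.79, 3.14, 3.14, 3.14, 3.14].

INTERFACE

Orientations are given as a unit quaternion [x, y, z, w].
In Python, from rig import get_obs, cams, job gives the robot as it stands.
- The arm moves only by the tool servo_tool, never from a script. Its argument "moves" is text: rows parted by semicolons, each of 5 numbers parted by spaces: the shift along the tool's x, y, z in m, then the turn about the tool's z in degrees, then the finger opening in m, from 0 to 0.087. In form: dx dy dz spin claw; .... A call has 1 to 10 rows; each row is the pose to reach, as a shift and turn from the pose commanded when the call began, along the tool's axes at that moment; what a row does not reach only later rows make up. A row lasts 1/12 s, in which the tool goes at most 41.7 mm and 7.16 degrees, less where a joint would pass 70% of its speed; a pose out of reach is approached as far as the arm can. A call with a gripper value outside its range is refused whole. The fingers move at their own pace and stop on an object; "grip_force" is the grip in N (left out, the last holds). Time passes only in rows, so rows that repeat a pose let the fingers close. It gives the time, the measured TCP pose, the force, the opening and the grip force at its end, in the units of the state.
- get_obs(): the state, without advancing time (a new reading comes with each control period).
- cams.camera(name): name is "side" or "top" or "wrist"; returns the picture (480x640x3 uint8, blue, green, red); there is no depth.
- cams.camera_model(name): a dict with "fx", "fy", "cx", "cy" (pixels), "dist" ([k1, k2, p1, p2, k3] as OpenCV has them; the pictures are not rectified), "R" (3x3) and "t" (3): a world point X has camera coordinates R X + t. Camera axes: x right, y down, z forward; pixel columns grow to the right and rows downward; lengths in m; the calibration is good to about 2 mm. A picture is of the moment at which its call begins: read the wrist's pose just before it. camera_model takes no time and is no camera call; for the wrist camera it gives the pose at the moment of the call.
- job.hand_in(): hands the job in; it is judged then, once.
The state is a dict: "time": time; "q": joint angles; "joint_velocities": joint speeds; "joint_torque": joint torques, N m; "position": TCP position; "tool_rot": TCP orientation; "ft_force": force on the tool from outside, world axes, zero at the start; "moment": the same for the moment, N m; "grip_width": finger opening in m; "grip_force": force on a finger pad.
Only numpy, scipy, OpenCV 4.12 (cv2) and the standard library are available. Lean on these libraries where they do the work, as an engineer would, in place of code of your own. Each camera call takes 0.05 s, during which the arm holds its last target. There are 200 camera calls.

## Working session

There is one attempt and no reset: what is moved stays moved. The work goes in short steps, Python scripts to look and compute and a tool call to move; the robot and the scene stay as the last step left them, time stands still between calls to the robot, and variables do not carry over. Pictures are saved under pics/ and viewed, at most 10 in all, crops included, and the job is handed in when it is done.

Besides the shell and the picture viewer there is one more tool, called after "Request:" as a command line: name --argument value ..., lists and objects as JSON in quotes. servo_tool: Moves the arm, as the interface text tells. Its arguments: {"type":"object","properties":{"moves":{"type":"string"},"grip_force":{"type":"number"}},"required":["moves"]}

```bash
mkdir -p pics; python3 - <<'E'
from rig import get_obs,cams,job
import cv2
for n in("side","top"):
    cv2.imwrite(f"pics/{n}0.png",cams.camera(n)); m=cams.camera_model(n); print(n,m)
o=get_obs(); print(o["time"],o["position"],o["tool_rot"],o["ft_force"])
E
```

```text
side {'fx': 573.3995585452815, 'fy': 573.3995585452815, 'cx': 314.6785863050985, 'cy': 234.0040152837185, 'dist': array([-0.17386216,  0.        ,  0.        ,  0.        ,  0.        ]), 'R': array([[ 0.81723683, -0.57623631, -0.00869988],
       [-0.31968137, -0.4407185 , -0.83879141],
       [ 0.47950787,  0.68827242, -0.5443834 ]]), 't': array([-0.36221131,  0.35125065,  1.14175384])}
top {'fx': 572.1820226247394, 'fy': 572.1820226247394, 'cx': 320.00277014293187, 'cy': 240.24928753181075, 'dist': array([-0.00441187,  0.        ,  0.        ,  0.        ,  0.        ]), 'R': array([[-0.02442129, -0.99955837,  0.01693106],
       [-0.9806399 ,  0.02066068, -0.19472677],
       [ 0.19429097, -0.02135876, -0.98071139]]), 't': array([0.12324272, 0.54456889, 1.42072624])}
0.1 [0.15963453 0.60359988 0.22166174] [ 1.29021071e-01  9.91641372e-01 -9.29689698e-04 -2.95911407e-04] [0.96488984 0.47357781 0.22757321]
```

View pics/side0.png

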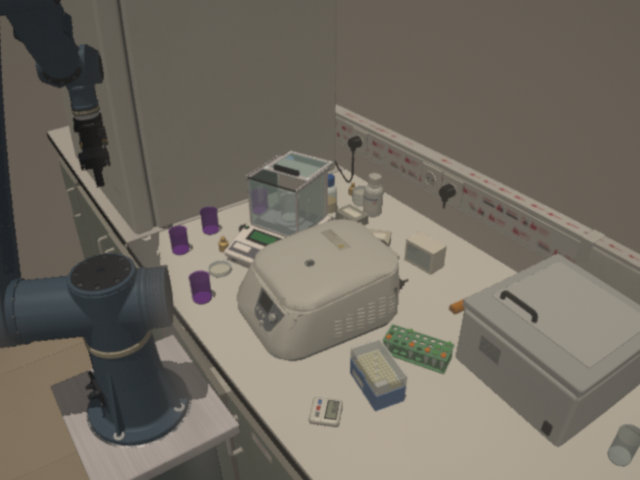

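View pics/top0.png

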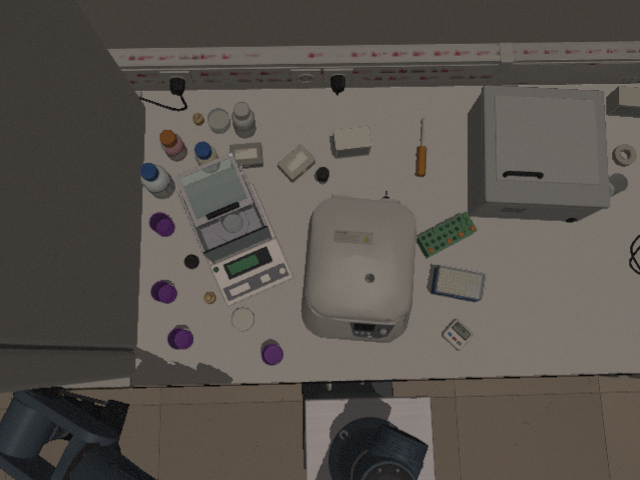

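The top view shows the balance at about (235,235), turned about 20°, with the hatch bar at (223,210), the display at (248,262), and the wide key, small key and round key at about (240,289), (265,279) and (282,271). Purple look-alikes stand at its left. A tall cabinet fills the left of the picture. I'll enlarge both views.

```bash
cat > h.py <<'E'
import numpy as np,cv2
from rig import get_obs,cams,job
def ray(m,px):
    K=np.array([[m["fx"],0,m["cx"]],[0,m["fy"],m["cy"]],[0,0,1]])
    u=cv2.undistortPoints(np.array([[px]],float),K,m["dist"])[0,0]
    R=np.array(m["R"]);return -R.T@m["t"],R.T@np.array([u[0],u[1],1])
def plane(m,px,z):
    c,d=ray(m,px);return c+d*(z-c[2])/d[2]
def tri(m1,p1,m2,p2):
    c1,d1=ray(m1,p1);c2,d2=ray(m2,p2)
    d1/=np.linalg.norm(d1);d2/=np.linalg.norm(d2)
    s=np.linalg.lstsq(np.c_[d1,-d2],c2-c1,rcond=None)[0]
    a,b=c1+s[0]*d1,c2+s[1]*d2
    return (a+b)/2,np.linalg.norm(a-b)
def proj(m,X):
    K=np.array([[m["fx"],0,m["cx"]],[0,m["fy"],m["cy"]],[0,0,1]])
    return cv2.projectPoints(np.array(X,float).reshape(-1,1,3),cv2.Rodrigues(np.array(m["R"]))[0],np.array(m["t"],float),K,m["dist"])[0][:,0]
E
python3 - <<'E'
import cv2,numpy as np
a=cv2.imread("pics/top0.png")[145:315,165:305];b=cv2.imread("pics/side0.png")[140:280,215:345]
a=cv2.resize(a,None,fx=3.5,fy=3.5,interpolation=3)[:595,:398+92];b=cv2.resize(b,(390,420),interpolation=3)
cv2.imwrite("pics/top_c.png",a);b=cv2.resize(cv2.imread("pics/side0.png")[145:275,215:345],(585,585),interpolation=3);cv2.imwrite("pics/side_c.png",b)
E
```

```text
(no output)
```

View pics/top_c.png

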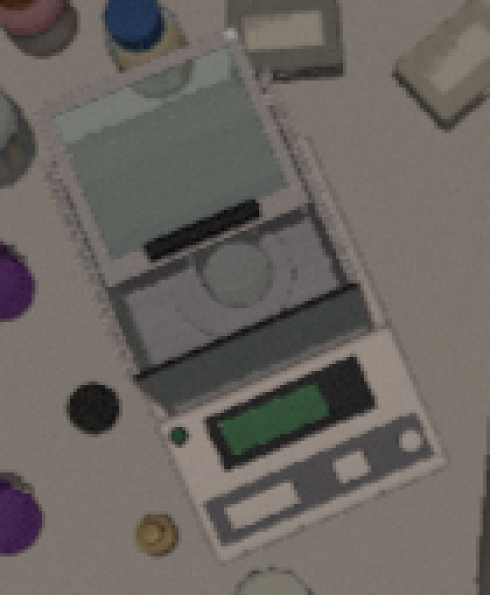

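View pics/side_c.png

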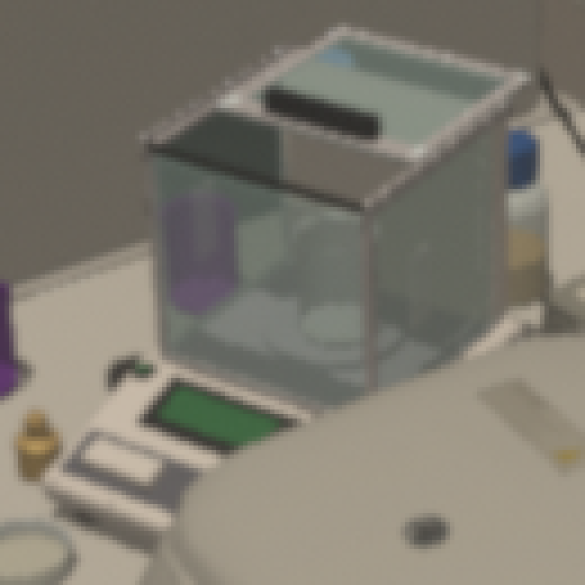

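The top crop shows the bar centre at (203,229), wide key (262,505), small rectangular key (351,466) and round key (411,439). In the side crop, the bar is at (322,108) and the wide key at (122,458). The keys are distinct in shape, so there is no doubt about which is which, and the clear beaker stands on the pan.

```bash
python3 - <<'E'
from h import *
np.set_printoptions(precision=4,suppress=True)
T=cams.camera_model("top");S=cams.camera_model("side")
t=lambda x,y:(x/3.5+165-.36,y/3.5+145-.36)
s=lambda x,y:(x/4.5+215-.39,y/4.5+145-.39)
print("cam",ray(T,(0,0))[0],ray(S,(0,0))[0])
print("bar",tri(T,t(203,229),S,s(322,108)))
print("tare",tri(T,t(262,505),S,s(122,458)))
print("fr corners top of glass L",tri(T,t(137,377),S,s(148,148)), "R",tri(T,t(362,289),S,s(365,206)))
for n,p in dict(tare=(262,505),printk=(351,466),power=(411,439)).items(): print(n,plane(T,t(*p),.055))
print("bar ends",plane(T,t(150,243),.232),plane(T,t(258,205),.232))
# cabinet: base edge in top image, and in side
print("cab base",plane(T,(133,388),0),plane(T,(146,100),0), plane(S,(135,232),0),plane(S,(240,203),0))
W=cams.camera_model("wrist");print("wrist",W)
E
```

```text
cam [0.261  0.1423 1.4973] [-0.1392 -0.8398  0.913 ]
bar (array([0.5878, 0.3348, 0.2274]), np.float64(0.0008444777385527131))
tare (array([0.4269, 0.3174, 0.0495]), np.float64(0.0008249073744821697))
fr corners top of glass L (array([0.4934, 0.3793, 0.2113]), np.float64(0.00015917598970892894)) R (array([0.5485, 0.2317, 0.2188]), np.float64(0.003056457478069192))
tare [0.4259 0.3169 0.055 ]
printk [0.4528 0.2527 0.055 ]
power [0.4715 0.2091 0.055 ]
bar ends [0.5776 0.3684 0.232 ] [0.6016 0.2987 0.232 ]
cab base [0.1871 0.5914 0.    ] [0.9669 0.5856 0.    ] [0.2337 0.6412 0.    ] [0.5763 0.6048 0.    ]
wrist {'fx': 420.3376372769066, 'fy': 420.3376372769066, 'cx': 323.8531268544285, 'cy': 235.52806647512347, 'dist': array([0.0233, 0.    , 0.    , 0.    , 0.    ]), 'R': array([[ 0.2563,  0.9666, -0.0014],
       [ 0.9204, -0.2436,  0.3057],
       [ 0.2951, -0.0797, -0.9521]]), 't': array([-0.6238, -0.0359,  0.3917])}
```

Request:
servo_tool --moves "-0.010 -0.03 -0.028 0 0.087;-0.020 -0.06 -0.056 0 0.06;-0.03 -0.09 -0.084 0 0.03;-0.04 -0.12 -0.112 0 0;-0.05 -0.146 -0.138 -4 0;-0.08 -0.155 -0.138 -9 0;-0.12 -0.165 -0.138 -15 0;-0.16 -0.172 -0.138 -21 0;-0.20 -0.18 -0.138 -27 0;-0.24 -0.19 -0.138 -33 0"

```text
time: 0.93
position: [0.3402, 0.3604, 0.3606]
tool_rot: [-0.159, 0.987, 0.0, 0.0]
ft_force: [0.3, 0.5, -0.7]
grip_width: 0.0348
grip_force: 0.0
```

Request:
servo_tool --moves "-0.025 -0.025 0 -1 0;-0.05 -0.05 0 -2 0;-0.075 -0.075 0 -3 0;-0.09 -0.09 0 -3 0;-0.09 -0.09 0 -3 0;-0.09 -0.09 0 -3 0"

```text
time: 1.43
position: [0.4529, 0.3029, 0.3597]
tool_rot: [-0.181, 0.983, 0.0, -0.001]
ft_force: [0.7, -0.0, -0.4]
grip_width: 0.0018
grip_force: 0.0
```

```bash
python3 - <<'E'
from h import *
o=get_obs();print(o["position"],o["tool_rot"],o["ft_force"],o["grip_width"])
import pickle
m=cams.camera_model("wrist");pickle.dump(m,open("w1.pkl","wb"))
cv2.imwrite("pics/w1.png",cams.camera("wrist"))
E
```

```text
[0.45294017 0.30287976 0.35968326] [-1.81025006e-01  9.83477909e-01  4.22465630e-05 -1.07179380e-03] [ 0.73299686 -0.02122584 -0.40100247] 0.00183957909866774
```

View pics/w1.png

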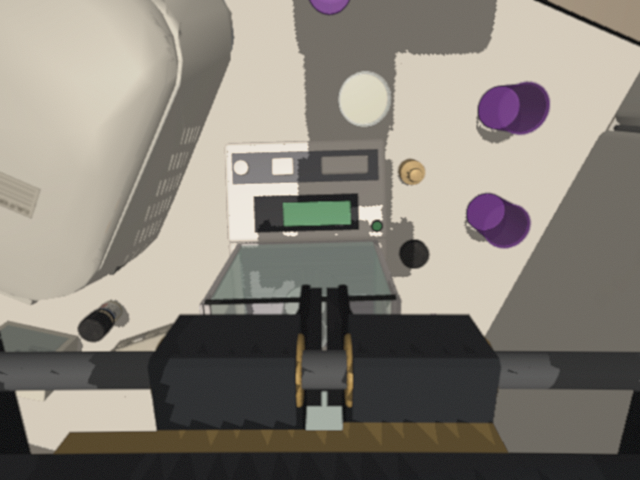

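The wrist view shows the keys at wide (344,165), small (282,166) and round (240,167). The chamber's front top edge runs from (207,302) to (397,297), and the gripper hides the hatch.

```bash
python3 - <<'E'
from h import *
import pickle
np.set_printoptions(precision=4,suppress=True)
T=cams.camera_model("top");S=cams.camera_model("side");W=pickle.load(open("w1.pkl","rb"))
t=lambda x,y:(x/3.5+165-.36,y/3.5+145-.36)
s=lambda x,y:(x/4.5+215-.39,y/4.5+145-.39)
P=[]
for a,b in (((262,505),(344,165)),((351,466),(282,166)),((411,439),(240,167))):
    r=tri(T,t(*a),W,b);print(r); P.append(plane(W,b,.052)); print(P[-1])
d=P[0]-P[2];print("psi",np.arctan2(-d[0],d[1]),np.linalg.norm(d))
L=tri(T,t(137,377),W,(397,297));R=tri(T,t(362,289),W,(207,302));print(L,R)
d=L[0]-R[0];print("psi",np.arctan2(-d[0],d[1]),np.linalg.norm(d[:2]))
d=plane(W,(382,149),.03)-plane(W,(227,144),.03);print("front edge psi",np.arctan2(-d[0],d[1]),np.linalg.norm(d))
o=[-.181,.983];print("tool psi",np.arctan2(-2*o[0]*o[1],1-2*o[0]**2))
E
```

```text
(array([0.4292, 0.3193, 0.0371]), np.float64(0.0024352419255189977))
[0.4286 0.318  0.052 ]
(array([0.4544, 0.2536, 0.047 ]), np.float64(0.0012680539914478627))
[0.4542 0.254  0.052 ]
(array([0.4732, 0.2097, 0.0446]), np.float64(0.00039275535830865223))
[0.4719 0.2107 0.052 ]
psi 0.3832749542500661 0.115653073222729
(array([0.4912, 0.3785, 0.2195]), np.float64(0.001864638559139848)) (array([0.5506, 0.2362, 0.2116]), np.float64(0.007549051919943339))
psi 0.39528919745245306 0.15414193334348747
front edge psi 0.3323719974351075 0.1777538478057178
tool psi 0.3638428688240879
```

Request:
servo_tool --moves "-0.04 -0.005 0 0 0;-0.08 -0.01 0 0 0;-0.12 -0.015 0.01 0 0;-0.155 -0.018 0.03 0 0;-0.168 -0.018 0.06 0 0;-0.168 -0.018 0.09 0 0;-0.168 -0.018 0.11 0 0;-0.168 -0.018 0.11 0 0"

```text
time: 2.15
position: [0.611, 0.3472, 0.244]
tool_rot: [-0.183, 0.983, -0.001, -0.007]
ft_force: [0.0, -0.7, -0.6]
grip_width: 0.0002
grip_force: 0.0
```

```bash
python3 - <<'E'
from h import *
o=get_obs();print(o["position"],o["ft_force"])
cs=[cv2.resize(cams.camera("top")[150:290,165:305],(390,390),interpolation=3),cv2.resize(cams.camera("side")[120:250,215:345],(390,390),interpolation=3)]
cv2.imwrite("pics/c2.png",np.hstack(cs))
E
```

```text
[0.61097298 0.34718664 0.24403693] [ 0.00326999 -0.69531955 -0.62436875]
```

View pics/c2.png

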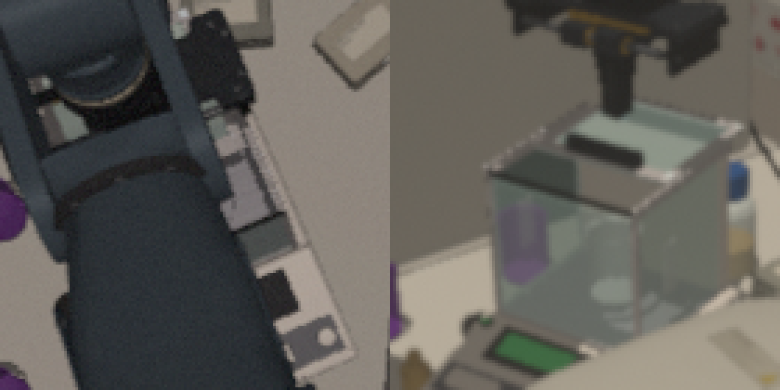

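The side view shows the fingertip standing just behind the bar, above the hatch glass. I'll go down carefully.

Request:
servo_tool --moves "0 0 0.006 0 0;0 0 0.012 0 0;0 0 0.017 0 0;0 0 0.02 0 0;0 0 0.02 0 0;0 0 0.02 0 0"

```text
time: 2.75
position: [0.6158, 0.3469, 0.2306]
tool_rot: [-0.182, 0.983, -0.0, -0.0]
ft_force: [-0.8, 0.4, -0.0]
grip_width: 0.0006
grip_force: 0.0
```

Request:
servo_tool --moves "0 0 0.003 0 0;0 0 0.006 0 0;0 0 0.008 0 0;0 0 0.008 0 0"

```text
time: 3.08
position: [0.6155, 0.3468, 0.2218]
tool_rot: [-0.182, 0.983, -0.0, -0.001]
ft_force: [-0.8, -0.1, -0.2]
grip_width: 0.0005
grip_force: 0.0
```

Request:
servo_tool --moves "0.004 0 0 0 0;0.008 0 0 0 0;0.012 0 0 0 0;0.016 0 0 0 0;0.02 0 0 0 0;0.024 0 0 0 0;0.028 0 0 0 0;0.032 0 0 0 0;0.036 0 0 0 0;0.04 0 0 0 0"

```text
time: 3.92
position: [0.5783, 0.3325, 0.2228]
tool_rot: [-0.182, 0.983, -0.0, 0.0]
ft_force: [0.9, -0.7, -0.5]
grip_width: 0.0004
grip_force: 0.6
```

Request:
servo_tool --moves "0.003 0 0 0 0;0.006 0 0 0 0;0.009 0 0 0 0;0.012 0 0 0 0;0.012 0 0 0 0"

```text
time: 4.33
position: [0.5664, 0.3283, 0.2225]
tool_rot: [-0.182, 0.983, 0.0, -0.001]
ft_force: [-0.5, 1.1, -0.5]
grip_width: 0.0004
grip_force: 0.0
```

Request:
servo_tool --moves "0.002 0 0 0 0;0.004 0 0 0 0;0.006 0 0 0 0;0.008 0 0 0 0;0.01 0 0 0 0;0.01 0 0 0 0"

```text
time: 4.83
position: [0.5573, 0.3246, 0.2225]
tool_rot: [-0.182, 0.983, -0.0, -0.0]
ft_force: [0.2, 0.4, 0.6]
grip_width: 0.0004
grip_force: 0.1
```

```bash
python3 - <<'E'
from h import *
o=get_obs();print(o["position"],o["ft_force"])
cv2.imwrite("pics/c3.png",cv2.resize(cams.camera("side")[120:250,215:345],(585,585),interpolation=3))
E
```

```text
[0.55733805 0.3246303  0.22248088] [0.16106895 0.39117644 0.60976557]
```

View pics/c3.png

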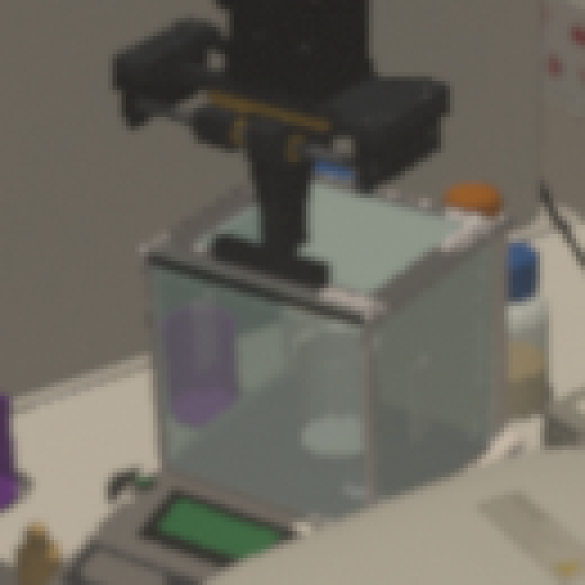

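The bar has slid forward with the finger and the hatch is nearly at the front. I'll continue slowly until the stop shows as force.

Request:
servo_tool --moves "0.0015 0 0 0 0;0.003 0 0 0 0;0.0045 0 0 0 0;0.006 0 0 0 0;0.006 0 0 0 0"

```text
time: 5.3
position: [0.5519, 0.3224, 0.2225]
tool_rot: [-0.182, 0.983, -0.0, -0.0]
ft_force: [0.3, -0.6, -0.1]
grip_width: 0.0004
grip_force: 0.2
```

Request:
servo_tool --moves "0.001 0 0 0 0;0.002 0 0 0 0;0.003 0 0 0 0;0.003 0 0 0 0"

```text
time: 5.63
position: [0.55, 0.3217, 0.2226]
tool_rot: [-0.182, 0.983, 0.0, 0.001]
ft_force: [1.9, 0.1, -1.4]
grip_width: 0.0007
grip_force: 1.1
```

Request:
servo_tool --moves "0.001 0 0 0 0;0.002 0 0 0 0;0.002 0 0 0 0;0.002 0 0 0 0"

```text
time: 5.97
position: [0.5498, 0.3216, 0.2228]
tool_rot: [-0.182, 0.983, 0.001, 0.003]
ft_force: [6.1, 2.5, -3.3]
grip_width: 0.0004
grip_force: 3.0
```

The hatch stopped moving while the force rose to about 7 N, so it is at the front stop. I'll back off and go over the wide key.

Request:
servo_tool --moves "-0.008 0 0 0 0;-0.01 0 -0.02 0 0;-0.01 0 -0.05 0 0;0.02 0.01 -0.06 0 0;0.055 0.02 -0.06 0 0;0.09 0.03 -0.06 0 0;0.118 0.04 -0.06 0 0;0.118 0.04 -0.03 0 0;0.118 0.04 0.01 0 0;0.118 0.04 0.05 0 0"

```text
time: 6.8
position: [0.4229, 0.3165, 0.1733]
tool_rot: [-0.183, 0.983, 0.0, 0.001]
ft_force: [0.8, 0.4, -0.4]
grip_width: 0.0004
grip_force: 0.0
```

Request:
servo_tool --moves "0 0 0.04 0 0;0 0 0.07 0 0;0 0 0.09 0 0;0 0 0.095 0 0;0 0 0.095 0 0;0 0 0.095 0 0"

```text
time: 7.3
position: [0.4236, 0.3162, 0.0782]
tool_rot: [-0.182, 0.983, 0.0, 0.0]
ft_force: [0.3, -0.8, 0.0]
grip_width: 0.0007
grip_force: 0.0
```

```bash
python3 - <<'E'
from h import *
o=get_obs();print(o["position"],o["ft_force"])
m=cams.camera_model("wrist")
np.set_printoptions(precision=4,suppress=True)
a=cv2.resize(cams.camera("wrist")[60:360,160:480],(427,400))
b=cv2.resize(cams.camera("side")[150:270,215:325],(367,400),interpolation=3)
cv2.imwrite("pics/c4.png",np.hstack([a,b]))
print(proj(m,[o["position"],[.427,.3175,.05],[.4535,.2535,.05]]))
E
```

```text
[0.42357048 0.3161838  0.07818273] [ 0.29362786 -0.76021175  0.04827179]
[[323.6747 309.8906]
 [323.6674 289.4453]
 [183.4092 293.0025]]
```

View pics/c4.png

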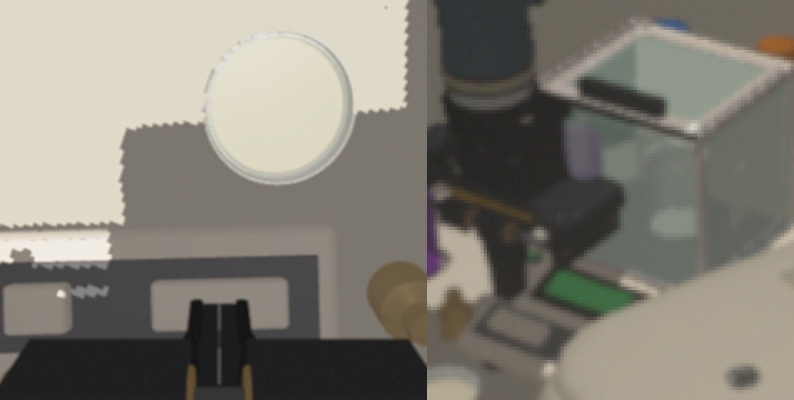

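The wrist view shows the finger centred on the wide key (crop x 151–288, so centre pixel 325) and the print key at pixel (188,292). The side view shows the hatch flush at the front with the beaker still in place. Now I'll press gradually.

Request:
servo_tool --moves "0 0 0.006 0 0;0 0 0.012 0 0;0 0 0.018 0 0;0 0 0.022 0 0;0 0 0.022 0 0;0 0 0.022 0 0"

```text
time: 7.9
position: [0.4229, 0.3158, 0.0551]
tool_rot: [-0.182, 0.983, -0.0, -0.001]
ft_force: [0.9, -0.5, 0.1]
grip_width: 0.0005
grip_force: 0.0
```

Request:
servo_tool --moves "0 0 0.001 0 0;0 0 0.002 0 0;0 0 0.003 0 0;0 0 0.003 0 0"

```text
time: 8.23
position: [0.4232, 0.3159, 0.0525]
tool_rot: [-0.182, 0.983, -0.0, -0.0]
ft_force: [0.5, 0.0, -0.2]
grip_width: 0.0002
grip_force: 0.0
```

Request:
servo_tool --moves "0 0 0.001 0 0;0 0 0.002 0 0;0 0 0.003 0 0;0 0 0.003 0 0;0 0 0.003 0 0"

```text
time: 8.65
position: [0.4232, 0.3159, 0.0495]
tool_rot: [-0.182, 0.983, -0.0, 0.0]
ft_force: [0.7, -0.1, 0.8]
grip_width: 0.0006
grip_force: 0.1
```

Request:
servo_tool --moves "0 0 0.001 0 0;0 0 0.002 0 0;0 0 0.003 0 0;0 0 0.003 0 0;0 0 0.003 0 0"

```text
time: 9.07
position: [0.4239, 0.3162, 0.0469]
tool_rot: [-0.182, 0.983, 0.0, 0.001]
ft_force: [1.1, 0.6, 4.1]
grip_width: 0.0004
grip_force: 1.6
```

Request:
servo_tool --moves "0 0 0.001 0 0;0 0 0.002 0 0;0 0 0.003 0 0;0 0 0.003 0 0;0 0 0.003 0 0"

```text
time: 9.48
position: [0.4245, 0.3165, 0.0442]
tool_rot: [-0.182, 0.983, 0.0, 0.002]
ft_force: [2.2, 0.5, 6.5]
grip_width: 0.0008
grip_force: 2.9
```

The wide key is right down at about 6.5 N. I'll release it and move over to the print key.

Request:
servo_tool --moves "0 0 -0.006 0 0;0 0 -0.016 0 0;0 0 -0.028 0 0;-0.001 -0.02 -0.03 0 0;-0.001 -0.045 -0.03 0 0;-0.001 -0.068 -0.03 0 0;-0.001 -0.068 -0.03 0 0;-0.001 -0.068 -0.03 0 0"

```text
time: 10.15
position: [0.448, 0.2518, 0.0737]
tool_rot: [-0.181, 0.983, -0.0, -0.001]
ft_force: [0.2, -0.3, 0.4]
grip_width: 0.0004
grip_force: 0.0
```

```bash
python3 - <<'E'
from h import *
o=get_obs();print(o["position"],o["ft_force"])
a=cams.camera("wrist")[180:360,160:480]
cv2.imwrite("pics/c5.png",cv2.resize(a,None,fx=2,fy=2))
E
```

```text
[0.44799721 0.25179926 0.07365329] [ 0.23265376 -0.30494756  0.36478777]
```

View pics/c5.png

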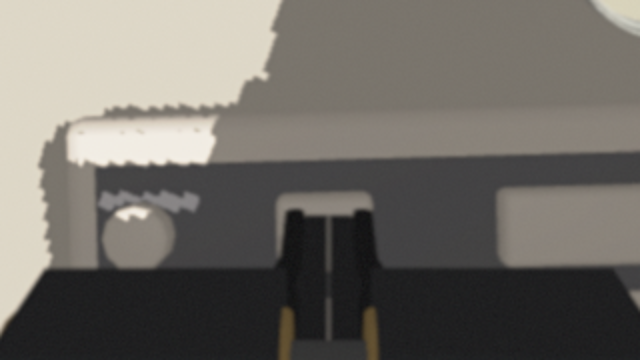

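The finger is centred on the small rectangular key (crop x 277–374, finger centre 329), and the round key at (138,237) is well clear. I'll press it.

Request:
servo_tool --moves "0 0 0.006 0 0;0 0 0.012 0 0;0 0 0.018 0 0;0 0 0.02 0 0;0 0 0.022 0 0;0 0 0.024 0 0;0 0 0.026 0 0;0 0 0.028 0 0;0 0 0.028 0 0"

```text
time: 10.95
position: [0.4491, 0.2533, 0.0458]
tool_rot: [-0.182, 0.983, 0.0, 0.001]
ft_force: [-0.3, 2.3, 4.5]
grip_width: 0.0009
grip_force: 1.9
```

Request:
servo_tool --moves "0 0 0.001 0 0;0 0 0.002 0 0;0 0 0.002 0 0;0 0 0.002 0 0"

```text
time: 11.28
position: [0.4494, 0.2534, 0.0442]
tool_rot: [-0.182, 0.983, 0.0, 0.001]
ft_force: [0.4, 2.7, 6.6]
grip_width: 0.0005
grip_force: 2.7
```

Request:
servo_tool --moves "0 0 -0.006 0 0;0 0 -0.016 0 0;0 0 -0.04 0 0;0 0 -0.08 0 0;0.01 0.01 -0.12 0 0;0.03 0.03 -0.16 0 0;0.05 0.06 -0.19 0 0;0.05 0.09 -0.2 0 0;0.05 0.12 -0.2 0 0;0.05 0.13 -0.2 0 0"

```text
time: 12.12
position: [0.3539, 0.359, 0.246]
tool_rot: [-0.184, 0.983, 0.001, 0.002]
ft_force: [-0.1, 0.3, -0.3]
grip_width: 0.0006
grip_force: 0.0
```

```bash
python3 - <<'E'
from h import *
o=get_obs();print(o["time"],o["position"],o["ft_force"])
a=cv2.resize(cams.camera("top")[150:310,165:305],(350,400),interpolation=3)
b=cv2.resize(cams.camera("side")[145:275,215:345],(400,400),interpolation=3)
cv2.imwrite("pics/c6.png",np.hstack([a,b]))
E
```

```text
12.1167 [0.35390775 0.35898781 0.2460256 ] [-0.09276381  0.34988557 -0.33633794]
```

View pics/c6.png

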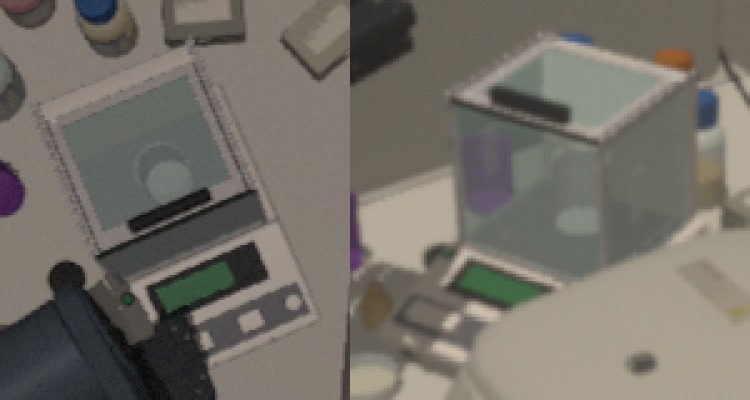

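The hatch is shut against the front edge, the balance and beaker stand where they were, and the arm touches nothing. I'll hand the job in.

```bash
python3 -c "
from rig import job
print(job.hand_in())"
```

```text
the job is handed in; nothing more can be done
None
```

The job is handed in at about 12 s: I pushed the hatch shut to its front stop, then pressed tare and print right down (about 6.5 N each) and released them, with the on/off key untouched and the balance and beaker still in place in the last pictures.

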